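# Lock the purple T-peg behind the sprung bridge block

## Task

Take the purple T-peg out of its stand, drop its head into the slot of the wooden track in front of the orange bridge block, and slide it along, pushing the sprung bridge back, until it comes up solid against the hidden end stop; there give it a quarter turn, let the spring bring it back against the teeth so that it stays locked holding the bridge pushed back, and let go. Be gentle: feel for the stop, pushing with less than 20 N, never force or ram the peg in the track, and leave the piggy bank, the ball and the plain purple peg where they are.

Things in the scene. Friction and masses are not known exactly. Their poses are not given: they have to be found in the camera images.
- tpeg: Purple T-peg, 88 mm tall, about 90 g, upright in its stand. Origin: centre of the head's underside, z up, x the long way of the T-head (white stripe on top). Head 34 (x, ends rounded, radius 17 about the axis) x 15 (y) x 7.5 mm thick; shank 15 mm dia up to 17.5; flange 40 mm dia to 27.5; barrel 30 mm dia to 52; square grip 26 x 26 mm, sides along x and y, from 52 to 88 mm.
- tpeg_grip (a point): On the T-peg's axis 76 mm above its origin: the place to grip the square, across x or y. Held here, the fingertips stay above the barrel and clear of the bridge block when the peg is in the track. Pads that close along the slot hold it upright while it is pushed; pads that close across the slot let it pivot at over about 10 N.
- stand: Fixed birch block 90 (x) x 70 (y) x 24 mm high with a 37 x 18 mm hole, 20 mm deep, long side along x, in which the T-peg's head hangs (peg origin 6.5 mm above the table), the flange resting on the block's top. Origin: centre of the underside; z up.
- track: Fixed brown wooden T-slot track, 220 (x) x 70 (y) x 28 mm high. Origin: centre of the underside, z up, x along the slot towards the orange bridge block. Slot mouth 19 mm wide on y = 0, the whole length; lips 8 mm thick; cavity under them 38 mm wide, 12 mm high. Under the lips hides a fixed dark keeper: teeth, a bay, an end wall (see track_bay).
- track_mouth (a point): Middle of the slot mouth, at the track's top face (28 mm above the table), 50 mm from the track's origin towards the free end: a good place to drop the head in, long way along the slot. The flange then rests on the track's top, with the peg's origin 17.5 mm below this point and 2 mm of play upwards under the lips.
- track_bay (a point): Slot mouth at track x = 40 mm. The keeper's bay (37 mm long) is centred within 14 mm of here along the slot, differently each time, unreported: find it by feel. Before it, 20 mm long teeth with a 21 mm gap pass the head lengthwise only. After it, a solid wall: with the head's end on it the peg is 1.5 mm past the bay's centre and can turn (also to 3 mm back), either way round.
- bridge (a joint): Travel of the orange bridge block along the track's +x (m): 0 at rest, up to 0.052. A spring returns it: 2.7 N at 0 plus 0.1 N per mm. After the quarter turn in the bay the spring brings the peg back about 12 mm, until the head's flat side lies on the teeth: locked, with the joint then staying at about 0.005 to 0.033.
- bridge_face (a point): Middle of the face of the brass plate (4 mm thick, 9.5 mm high, 90 mm wide) along the foot of the orange bridge block, towards the peg (its normal is the track's -x), 5 mm above the track's top, at track x = 30 mm at rest; the peg's flange pushes on it. The orange block behind it is 28 (track x) x 90 (track y) x 29 mm high with an arch over the slot; its top is 57.5 mm above the table.
- piggy: Pink ceramic piggy bank, 80 mm across, 95 mm high; bystander, not to be disturbed. Origin: centre of its underside.
- ball_center (a point): Centre of the teal hard silicone ball, 52 mm dia, sitting in a wooden ring; bystander.
- plainpeg: Plain round purple peg without a T-head, 32 mm foot, 65 mm tall; bystander. Origin: centre of its underside.

How it is judged:
On the way, in this order (a step that is already met when the one before it is completed fails the run):
1. the T-peg's head is down in the slot, lengthwise, with the bridge block not yet pushed (z of tpeg in the frame of track between 0.005 and 0.0145 m and y of tpeg in the frame of track between -0.006 and 0.006 m and x of tpeg in the frame of track between -0.115 and 0.08 m and angle between tpeg's own z axis and vertical below 0.15 rad and angle between the x axis of tpeg and the x axis of track, either way round below 0.35 rad and value of joint bridge below 0.004 m), for 0.1 s.
2. the peg, head still lengthwise in the slot, has pushed the bridge block back at least 12 mm (z of tpeg in the frame of track between 0.005 and 0.0145 m and y of tpeg in the frame of track between -0.006 and 0.006 m and x of tpeg in the frame of track between -0.115 and 0.08 m and angle between tpeg's own z axis and vertical below 0.15 rad and angle between the x axis of tpeg and the x axis of track, either way round below 0.35 rad and value of joint bridge above 0.012 m), for 0.1 s.
At the end, for the whole second after the job is handed in: The T-peg stands upright (within 0.15 rad) in the slot, seated (origin 5 to 14.5 mm above the track's underside, within 6 mm of the slot's middle), its head turned across the slot (within 0.25 rad of square), at rest and let go, and the spring-loaded bridge block stays held back by more than 3 mm (z of tpeg in the frame of track between 0.005 and 0.0145 m and y of tpeg in the frame of track between -0.006 and 0.006 m and x of tpeg in the frame of track between -0.115 and 0.08 m and angle between tpeg's own z axis and vertical below 0.15 rad and angle between the x axis of tpeg and the y axis of track, either way round below 0.25 rad and value of joint bridge above 0.003 m and linear speed of tpeg below 0.02 m/s and contact force between the fingers and tpeg below 0.1 N); the robot touches nothing.
It fails at once if the T-peg, pushing the bridge back with its head still lengthwise, pressed on the track, its end stop or the bridge with more than 20 N (contact force between tpeg and track above 20 N and value of joint bridge above 0.012 m and angle between the x axis of tpeg and the x axis of track, either way round below 0.35 rad).
It fails at once if the T-peg pressed against the track, its keeper or the bridge with more than 35 N (contact force between tpeg and track above 35 N).
It fails at once if a bystander (piggy bank, ball or plain peg) moved by more than 20 mm (distance of any of piggy, ball_center, plainpeg from where it was at the start of the episode above 0.02 m).
It also fails if it takes over 58 s, if anything falls off the work surface, if the arm or the gripper's body presses on something with over 40 N, if the wrist force passes 120 N, or if a joint passes its speed limit or range.

## Robot

A 6-joint arm with a two-finger parallel gripper is mounted at the origin on the work surface. World frame = base frame: x ahead of the robot, y to its left, z up, the work surface at z = 0. Lengths are in m, angles in rad, forces in N, time in s.
With the tool pointing down it reaches from about 0.25 to 0.775 m from the base axis. Payload 4 kg.
Tool frame: the origin (TCP) lies at the very end of the fingers, on their centre line; the grasp point (between the pads) lies 19 mm behind it; z points along the fingers, y is the line along which they close (so a half turn about z gives the same grasp; the last joint's range is limited). The gripper opens to 94 mm and grips with 3 to 60 N. Pads are 16 mm wide; open, the fingers measure 119 mm over their backs; the gripper's body (75 mm by 177 mm) begins 78 mm behind the grasp point.
Start: joints at [1.019, 0.087, 1.371, -0, 1.684, -0.103], TCP at [0.239, 0.496, 0.206] pointing down, gripper open.
Joint ranges: [-3.1, 3.1], [-0.76, 2.03], [0.27, 2.55], [-1.08, 4.22], [0.17, 2.65], [-2.57, 2.57]. Speed limits (rad/s): [2.79, 2.79, 3.14, 3.14, 3.14, 3.14].

## Interface

Orientations are given as a unit quaternion [w, x, y, z].
In Python, from plant import ctrl, vision, job, readout gives the robot as it stands (ctrl), with the cameras (vision), the job (job) and the readings (readout).
- The arm moves only by the shell command python3 steer.py 'ROWS'. ROWS is a JSON list of rows, 1 to 20 of them, each of 5 numbers: dx, dy, dz in m, then a turn about the tool's z in rad, then the finger opening in m; each row shifts and turns the commanded pose from where the row before left it, along the tool's axes as they then stand; what a row does not reach is not made up. A row lasts 1/12 s, in which the tool goes at most 0.0417 m and 0.125 rad, less where a joint would pass 70% of its speed; a pose out of reach is approached as far as the arm can. The fingers move at their own pace and stop on an object; the grip force is fixed at half the most. Time passes only in rows, so rows that do not move let the fingers close. It prints the time, the measured TCP pose, the force, the opening and the grip force at its end.
- readout.sense(): the state, without advancing time (a new reading comes with each control period).
- vision.capture(name): name is "side" or "top"; returns a dict with "pixels" (480x640x3 uint8, red, green, blue), "z_map" (480x640 float32, m along the optical axis (not along the pixel's ray), 0 where there is no reading), "vertical_fov" (degrees; the focal length in pixels is half the picture's height over the tangent of half this angle, whatever the lens; pixels are square), "cx", "cy" (the principal point, pixels), "extrinsics" (4x4, takes a point from camera to world coordinates). Camera axes: x right, y up, looking along -z (the intrinsics and any distortion apply to the point x, -y, -z); pixel columns grow to the right and rows downward; lengths in m; the calibration is good to about 2 mm. A picture is of the moment at which its call begins.
- job.finish_job(): hands the job in; it is judged then, once.
The state is a dict: "t": time; "q": joint angles; "qd": joint speeds; "joint_torque": joint torques, N m; "ee_pos": TCP position; "tool_rot": TCP orientation; "ft_force": force on the tool from outside, world axes, zero at the start; "wrist_torque": the same for the moment, N m; "width": finger opening in m; "finger_force": force on a finger pad.
Only numpy, scipy, OpenCV 4.12 (cv2) and the standard library are available. Lean on these libraries where they do the work, as an engineer would, in place of code of your own. Each camera call takes 0.05 s, during which the arm holds its last target. There are 200 camera calls.

## Working session

There is one attempt and no reset: what is moved stays moved. The work goes in short steps, Python scripts to look and compute and a shell command to move; the robot and the scene stay as the last step left them, time stands still between calls to the robot, and variables do not carry over. Pictures are saved under pics/ and viewed, at most 10 in all, crops included, and the job is handed in when it is done.

```bash
ls; mkdir -p pics; python3 - <<'E'
from plant import ctrl, vision, job, readout
import cv2,numpy as np
for n in("side","top"):
    c=vision.capture(n); cv2.imwrite(f"pics/{n}0.png",c["pixels"][:,:,::-1])
    np.savez(f"{n}0.npz",**c)
    print(n,c["vertical_fov"],c["cx"],c["cy"],np.round(c["extrinsics"],3).tolist(),[k for k in c])
s=readout.sense();print(s)
E
```

```text
pics
plant.py
steer.py
side 44.65768398493944 327.5174541541622 243.41735104252464 [[-1.0, 0.024, -0.018, 0.498], [-0.03, -0.774, 0.633, 0.872], [0.001, 0.633, 0.774, 1.142], [0.0, 0.0, 0.0, 1.0]] ['pixels', 'z_map', 'vertical_fov', 'cx', 'cy', 'extrinsics']
top 44.125007435186646 327.89659150502064 245.80178973186213 [[0.018, 0.994, -0.112, 0.408], [-1.0, 0.02, 0.018, 0.007], [0.02, 0.111, 0.994, 1.324], [0.0, 0.0, 0.0, 1.0]] ['pixels', 'z_map', 'vertical_fov', 'cx', 'cy', 'extrinsics']
{'t': 0.1, 'q': array([ 1.01890699e+00,  8.78817520e-02,  1.37206459e+00, -4.99037404e-05,
        1.68359016e+00, -1.03125936e-01]), 'qd': array([ 0.00028982, -0.00093402, -0.00374694, -0.00053901,  0.00102234,
       -0.00214181]), 'joint_torque': array([ 2.74367456e-03, -3.41251659e+01, -3.03301263e+01,  7.20870355e-02,
        3.03641323e-02, -6.55143890e-05]), 'ee_pos': array([0.23839798, 0.49511431, 0.2044404 ]), 'tool_rot': array([-2.89174461e-04,  2.22506213e-01,  9.74930787e-01, -9.28239768e-04]), 'ft_force': array([ 0.19089498, -0.31865029, -0.23675427]), 'wrist_torque': array([-0.0008448 , -0.02619101,  0.0681033 ]), 'finger_force': 0.0, 'width': 0.0941352727827523}
```

View pics/side0.png

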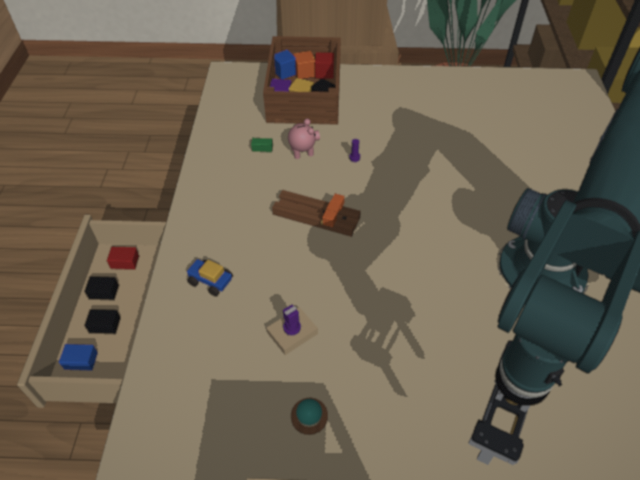

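View pics/top0.png

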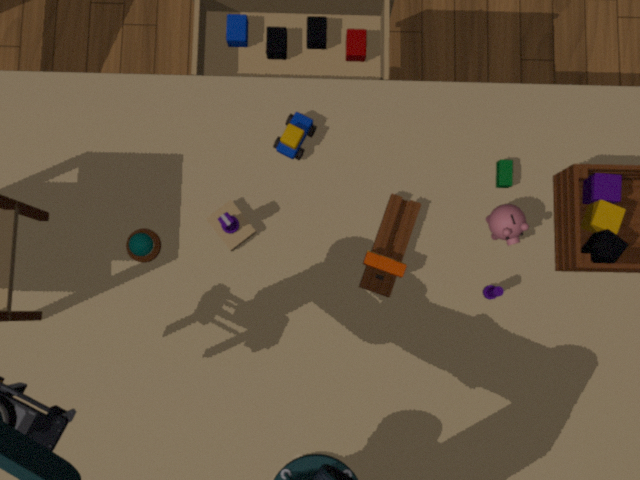

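Side view: T-peg at about (291,320) on the stand (291,330), and the track runs (278,203)→(357,225) with the bridge at (333,208). Top view: T-peg at (229,222), track (405,198)→(377,292), bridge at (385,265). Next I'll enlarge both.

```bash
python3 - <<'E'
import cv2,numpy as np
def mk(n,boxes,s):
    im=cv2.imread(f"pics/{n}0.png");out=[]
    for x,y,w,h in boxes:
        c=cv2.resize(im[y:y+h,x:x+w],None,fx=s,fy=s,interpolation=cv2.INTER_CUBIC)
        c=cv2.convertScaleAbs(c,alpha=1.5)
        for k in range(0,w,10): cv2.line(c,(k*s,0),(k*s,6 if k%50 else 14),(255,255,255),1); cv2.putText(c,str(x+k),(k*s,20),0,.35,(0,255,0),1)
        for k in range(10,h,10): cv2.line(c,(0,k*s),(6,k*s),(255,255,255),1); cv2.putText(c,str(y+k),(8,k*s+4),0,.35,(0,255,0),1)
        out.append(c)
    o=np.hstack(out);print(o.shape);cv2.imwrite(f"pics/{n}_crop.png",o)
mk("top",[(203,190,60,70),(350,185,74,70)],6) if 0 else mk("top",[(203,190,60,116),(350,190,75,116)],5)
mk("side",[(260,295,62,70),(268,180,98,70)],5)
E
```

```text
(580, 675, 3)
(350, 800, 3)
```

View pics/top_crop.png

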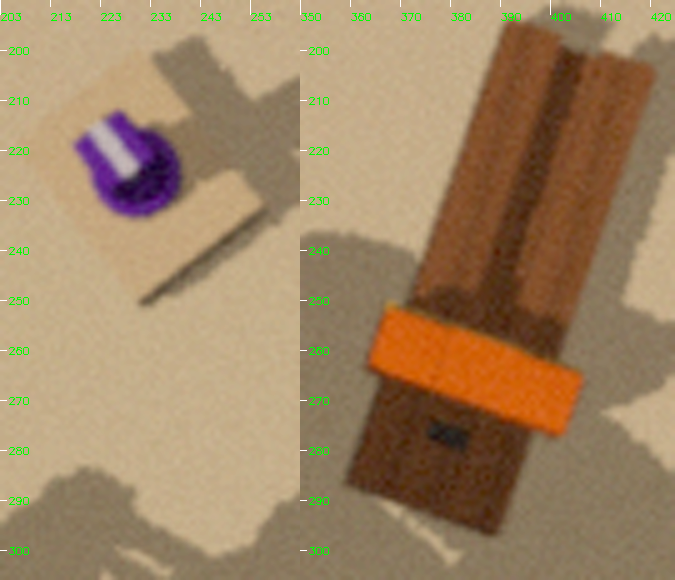

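View pics/side_crop.png

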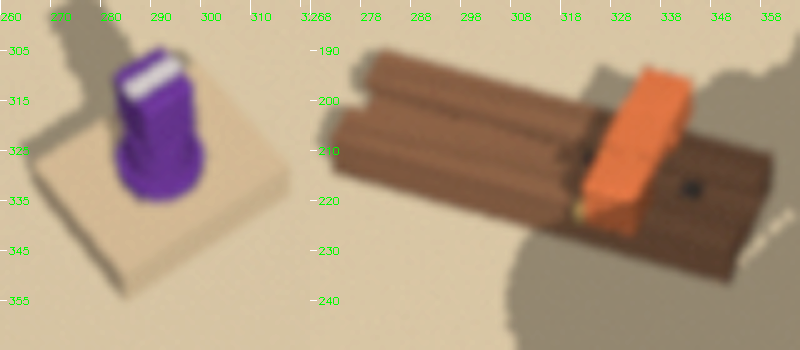

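Readings in full-image pixels:
- **Top view:** stripe (222,214.4)–(229,225.6). Track top-face corners are (391,195), (421,203.6), (359,287.2) and (389.6,297).
- **Side view:** stripe (285,313.6)–(296,307.4). The same corners, in the same order, are (273,210), (283,190), (352.4,232.5) and (360.6,211.4).

```bash
cat > h.py <<'E'
import numpy as np
from scipy.optimize import least_squares
C={n:dict(np.load(f"{n}0.npz")) for n in("side","top")}
def f(n): return 240/np.tan(np.radians(C[n]["vertical_fov"])/2)
def proj(n,P):
    c=C[n];E=c["extrinsics"];p=(np.atleast_2d(P)-E[:3,3])@E[:3,:3]
    return np.c_[c["cx"]+f(n)*p[:,0]/-p[:,2], c["cy"]-f(n)*p[:,1]/-p[:,2]]
def tri(t,s):
    r=least_squares(lambda P:np.r_[proj("top",P)[0]-t,proj("side",P)[0]-s],[.5,0,.05]);return r.x,r.fun
def unproj(n,u,v):
    c=C[n];z=c["z_map"][int(round(v)),int(round(u))]
    p=np.array([(u-c["cx"])*z/f(n),-(v-c["cy"])*z/f(n),-z]);return c["extrinsics"][:3,:3]@p+c["extrinsics"][:3,3]
E
python3 - <<'E'
from h import *
P={"s1":((222,214.4),(285,313.6)),"s2":((229,225.6),(296,307.4)),
"tA":((391,195),(273,210)),"tB":((421,203.6),(283,190)),"tC":((359,287.2),(352.4,232.5)),"tD":((389.6,297),(360.6,211.4)),
"slotfar":((404,201),(280.4,200)),"slotbr":((390,248),(318,211))}
for k,(t,s) in P.items():
    x,r=tri(t,s);print(k,np.round(x*1000,1),"res px",np.round(r,1))
def rect(L,W,dz):
    return np.array([[-L/2,W/2,0],[-L/2,-W/2,0],[L/2,W/2,0],[L/2,-W/2,0]])
def R(a):return np.array([[np.cos(a),-np.sin(a),0],[np.sin(a),np.cos(a),0],[0,0,1]])
T=np.array([P[k][0] for k in("tA","tB","tC","tD")]);S=np.array([P[k][1] for k in("tA","tB","tC","tD")])
# track x towards bridge end: C,D ; (viewed with x pointing toward -X world, +y_track is -Y world)
m=rect(.22,-.07,0)
fun=lambda q:np.r_[(proj("top",m@R(q[2]).T+[q[0],q[1],q[3]])-T).ravel(),(proj("side",m@R(q[2]).T+[q[0],q[1],q[3]])-S).ravel()]
r=least_squares(fun,[.45,-.1,3.1,.028]);print("track",r.x,np.round(r.fun,1))
for n,u,v in[("top",225.6,220),("side",290.4,310.4),("top",395,225),("top",413,225),("top",381,225),("top",240,240),("side",310,197),("top",385,265),("top",382,270),("top",225,270),("top",450,150)]:print(n,u,v,np.round(unproj(n,u,v)*1000,1))
E
```

```text
s1 [607.5 208.4  92.8] res px [-0.1  0.6 -0.6 -0.1]
s2 [584.6 192.8  93.5] res px [-0.   0.3 -0.3 -0.1]
tA [ 671.6 -155.9   17.2] res px [-0.1  0.7 -0.8 -0.2]
tB [ 651.3 -222.2   24.8] res px [-0.1  1.  -1.2 -0.2]
tC [463.8 -86.6  15.3] res px [-0.1  0.6 -0.7 -0.1]
tD [ 443.2 -153.7   21.6] res px [-0.1  0.6 -0.7 -0.1]
slotfar [ 655.6 -183.8   26.6] res px [-0.1  1.3 -1.4 -0.3]
slotbr [ 552.6 -154.3   18.6] res px [-0.   0.3 -0.3 -0. ]
track [ 0.55755216 -0.15474502  2.82233689  0.01950457] [ 0.1 -0.1 -0.4  1.6  0.3  0.4 -0.3  1.1 -1.4 -0.8 -1.   1.1 -0.7 -1.3
 -0.4  0.5]
top 225.6 220 [596.5 199.9  96. ]
side 290.4 310.4 [595.1 202.2  95.7]
top 395 225 [ 607.7 -167.5    1.5]
top 413 225 [ 604.3 -203.8   29.3]
top 381 225 [ 602.6 -132.7   30.5]
top 240 240 [563.3 177.6  26.6]
side 310 197 [ 574.4 -193.7   29.1]
top 385 265 [ 511.5 -138.5   62.5]
top 382 270 [ 504.5 -138.     9.7]
top 225 270 [498.3 211.8   2.1]
top 450 150 [ 784.4 -293.2    2. ]
```

```bash
cat >> h.py <<'E'
def cloud(n):
    c=C[n];v,u=np.mgrid[0:480,0:640];z=c["z_map"]
    p=np.stack([(u-c["cx"])*z/f(n),-(v-c["cy"])*z/f(n),-z],-1)
    w=p@c["extrinsics"][:3,:3].T+c["extrinsics"][:3,3];w[z==0]=9;return w
E
python3 - <<'E'
from h import *
import cv2
for n in("top","side"):
    w=cloud(n)
    def sel(lo,hi,x0,x1,y0,y1):
        m=(w[...,2]>lo)&(w[...,2]<hi)&(w[...,0]>x0)&(w[...,0]<x1)&(w[...,1]>y0)&(w[...,1]<y1);return w[m]
    for nm,a in(("peg",(.085,.11,.55,.65,.15,.25)),("stand",(.018,.031,.5,.69,.13,.28)),("track",(.021,.037,.40,.70,-.26,-.05)),("bridge",(.052,.07,.40,.70,-.26,-.05))):
        p=sel(*a);r=cv2.minAreaRect((p[:,:2]*1000).astype(np.float32))
        print(n,nm,len(p),np.round(np.median(p[:,2])*1000,1),np.round(r[0],1),np.round(r[1],1),round(r[2],1))
    # slot: lower points inside track
    p=sel(-.005,.012,.56,.66,-.21,-.13);a=2.822;d=np.array([np.cos(a),np.sin(a)]);q=(p[:,:2]-[.5575,-.1547])
    s=q@d;t=q@np.array([-d[1],d[0]]);k=(abs(t)<.02)&(s<-.02)&(s>-.1)
    if k.sum()>5: print("slot",k.sum(),"mean lateral mm",round(t[k].mean()*1000,1),"slope",np.polyfit(s[k],t[k],1))
E
```

```text
top peg 159 95.2 [598.  201.4] [26.9 25.9] 38.6
top stand 976 24.8 [598.3 201.6] [91.  70.1] 39.4
top track 2002 28.4 [ 561.9 -151.7] [ 87. 221.] 71.6
top bridge 547 57.8 [ 515.5 -137.4] [89.8 28.7] 71.8
slot 255 mean lateral mm -1.3 slope [-0.00604479 -0.00164628]
side peg 159 93.3 [595.8 201.4] [27.1 28.4] 40.6
side stand 848 23.5 [595.8 201.1] [91.8 74.9] 39.0
side track 1279 27.0 [ 558.4 -149.7] [ 84.5 222.1] 71.0
side bridge 301 56.1 [ 512.3 -137.2] [96.  28.9] 70.7
slot 92 mean lateral mm 13.2 slope [-0.00422565  0.01296955]
```

```bash
python3 - <<'E'
from h import *
a=np.radians(161.7);d=np.array([np.cos(a),np.sin(a)]);nn=np.array([-d[1],d[0]]);O=np.array([.5575,-.1547])
for n in("top","side"):
    w=cloud(n).reshape(-1,3);q=w[:,:2]-O;s=q@d;t=q@nn
    k=(s>-.1)&(s<-.02)&(abs(t)<.06)&(w[:,2]>.022)&(w[:,2]<.036)
    h,e=np.histogram(t[k]*1000,bins=np.arange(-46,42,2));print(n,dict(zip(e[:-1].astype(int).tolist(),h.tolist())))
    for s0 in(-.09,-.06,-.03):
        kk=k&(abs(s-s0)<.012);tt=np.sort(t[kk]);g=np.diff(tt);i=g.argmax();print("outer",np.round(np.percentile(tt,[.5,99.5])*1000,1),"mouth",np.round([tt[i]*1000,tt[i+1]*1000],1))
    kk=(abs(t)<.03)&(w[:,2]>.022)&(w[:,2]<.036);print("s ends",np.round(np.percentile(s[kk],[.2,99.8])*1000,1))
E
```

```text
top {-46: 0, -44: 0, -42: 0, -40: 0, -38: 28, -36: 36, -34: 30, -32: 32, -30: 34, -28: 28, -26: 35, -24: 31, -22: 32, -20: 36, -18: 32, -16: 26, -14: 32, -12: 1, -10: 0, -8: 0, -6: 0, -4: 0, -2: 0, 0: 0, 2: 0, 4: 0, 6: 24, 8: 31, 10: 31, 12: 32, 14: 34, 16: 31, 18: 33, 20: 31, 22: 30, 24: 33, 26: 31, 28: 33, 30: 32, 32: 6, 34: 0, 36: 0, 38: 0}
outer [-37.5  31.9] mouth [-11.9   6.9]
outer [-37.4  31.8] mouth [-12.3   7. ]
outer [-37.6  32.1] mouth [-12.4   6.7]
s ends [-112.7  533.2]
side {-46: 0, -44: 0, -42: 1, -40: 10, -38: 14, -36: 22, -34: 20, -32: 13, -30: 24, -28: 15, -26: 13, -24: 24, -22: 25, -20: 11, -18: 13, -16: 14, -14: 18, -12: 12, -10: 8, -8: 1, -6: 0, -4: 0, -2: 0, 0: 0, 2: 1, 4: 4, 6: 12, 8: 23, 10: 21, 12: 17, 14: 16, 16: 19, 18: 15, 20: 16, 22: 14, 24: 8, 26: 19, 28: 19, 30: 16, 32: 12, 34: 10, 36: 0, 38: 0}
outer [-38.7  34.5] mouth [-8.1  5.7]
outer [-39.9  34.4] mouth [-9.2  7.4]
outer [-38.8  34.2] mouth [-9.   3.6]
s ends [-109.6  659.8]
```

```bash
python3 steer.py '[[-0.0375,-0.0091,0,0,0.094],[-0.0375,-0.0091,0,0,0.094],[-0.0375,-0.0091,0,0,0.094],[-0.0375,-0.0091,0,0,0.094],[-0.0375,-0.0091,0,0,0.094],[-0.0375,-0.0091,0,0,0.094],[-0.0375,-0.0091,0,0,0.094],[-0.0375,-0.0091,0,0,0.094],[-0.0375,-0.0091,0,0,0.094],[-0.0375,-0.0091,0,0,0.094],[-0.0375,-0.0091,0,0,0.094],[-0.0375,-0.0091,0,0,0.094],[0,0,0,0.1095,0.06],[0,0,0,0.1095,0.06],[0,0,0,0.1095,0.06],[0,0,0,0.1095,0.06],[0,0,0,0,0.06],[0,0,0,0,0.06]]'
cat > go.py <<'E'
import sys,numpy as np
from plant import ctrl, vision, job, readout
from scipy.spatial.transform import Rotation as Ro
# go.py X Y Z(mm) yaw_of_tool_y(deg)
s=readout.sense();w,x,y,z=s["tool_rot"];R=Ro.from_quat([x,y,z,w]).as_matrix()
yaw=np.degrees(np.arctan2(R[1,1],R[0,1]))
print("t",round(s["t"],2),"pos",np.round(s["ee_pos"]*1000,1),"yaw_y",round(yaw,2),"tilt z",np.round(R[:,2],4),"F",np.round(s["ft_force"],1),"w",round(s["width"],4),"g",round(s["finger_force"],1))
v=list(map(float,sys.argv[1:]))
if v:
    print("tool shift mm",np.round(R.T@(np.array(v[:3])-s["ee_pos"]*1000),2),"turn",round(np.radians((yaw-v[3]+90)%180-90),4))
    # track frame
d=np.array([np.cos(np.radians(161.7)),np.sin(np.radians(161.7))]);n=np.array([-d[1],d[0]]);q=s["ee_pos"][:2]*1000-[559.8,-152.5];print("track x,y",np.round([q@d,q@n],1),"F along,across",np.round([s["ft_force"][:2]@d,s["ft_force"][:2]@n],1))
E
python3 go.py 597 201.4 63.5 39.2
```

```text
t: 1.6
ee_pos: [0.5965, 0.2018, 0.2048]
tool_rot: [-0.0, 0.428, 0.904, -0.0]
ft_force: [0.4, -0.4, 0.3]
width: 0.0603
finger_force: 0.0
t 1.6 pos [596.5 201.8 204.8] yaw_y 39.35 tilt z [-1.1e-03 -2.0e-04 -1.0e+00] F [ 0.4 -0.4  0.3] w 0.0603 g 0.0
tool shift mm [ -0.75   0.27 141.34] turn 0.0026
track x,y [  76.4 -347.9] F along,across [-0.6  0.3]
```

```bash
python3 steer.py '[[-0.0007,0,0.03,0,0.06],[0,0,0.03,0,0.06],[0,0,0.03,0,0.06],[0,0,0.03,0,0.06],[0,0,0.021,0,0.06],[0,0,0,0,0.06],[0,0,0,0,0.06],[0,0,0,0,0.01],[0,0,0,0,0.01],[0,0,0,0,0.01],[0,0,0,0,0.01],[0,0,0,0,0.01],[0,0,0,0,0.01],[0,0,0,0,0.01],[0,0,0,0,0.01]]'
python3 go.py 597 201.4 63.5 39.2
```

```text
t: 2.85
ee_pos: [0.5975, 0.2014, 0.0654]
tool_rot: [0.0, 0.429, 0.903, 0.0]
ft_force: [-0.5, -0.5, 4.5]
width: 0.0256
finger_force: 30.0
t 2.85 pos [597.5 201.4  65.4] yaw_y 39.19 tilt z [ 1.1e-03  2.0e-04 -1.0e+00] F [-0.5 -0.5  4.5] w 0.0256 g 30.0
tool shift mm [ 0.3  -0.36  1.85] turn -0.0001
track x,y [  75.4 -347.8] F along,across [0.3 0.7]
```

```bash
python3 steer.py '[[0,0,-0.005,0,0.01],[0,0,-0.01,0,0.01],[0,0,-0.015,0,0.01],[0,0,-0.02,0,0.01],[0,0,-0.03,0,0.01],[0,0,-0.02,0,0.01],[0,0,0,0,0.01],[0,0,0,0,0.01]]'
python3 go.py 607.3 -168.2 165 -18.3
```

```text
t: 3.52
ee_pos: [0.598, 0.2016, 0.1661]
tool_rot: [0.001, 0.429, 0.903, 0.001]
ft_force: [-0.5, -0.5, -1.5]
width: 0.0258
finger_force: 30.0
t 3.52 pos [598.  201.6 166.1] yaw_y 39.19 tilt z [ 3.4e-03  9.0e-04 -1.0e+00] F [-0.5 -0.5 -1.5] w 0.0258 g 30.0
tool shift mm [-292.51 -226.47    0.79] turn 1.0034
track x,y [  75.  -348.2] F along,across [0.3 0.6]
```

```bash
python3 steer.py '[[-0.02,-0.0155,0,0,0.01],[-0.0292,-0.0226,0,0,0.01],[-0.0292,-0.0226,0,0,0.01],[-0.0292,-0.0226,0,0,0.01],[-0.0292,-0.0226,0,0,0.01],[-0.0292,-0.0226,0,0,0.01],[-0.0292,-0.0226,0,0,0.01],[-0.0292,-0.0226,0,0,0.01],[-0.0292,-0.0226,0,0,0.01],[-0.0292,-0.0226,0,0,0.01],[-0.0097,-0.0076,0,0,0.01]]'
python3 steer.py '[[0,0,0,0.1115,0.01],[0,0,0,0.1115,0.01],[0,0,0,0.1115,0.01],[0,0,0,0.1115,0.01],[0,0,0,0.1115,0.01],[0,0,0,0.1115,0.01],[0,0,0,0.1115,0.01],[0,0,0,0.1115,0.01],[0,0,0,0.1115,0.01],[0,0,0,0,0.01],[0,0,0,0,0.01]]'
python3 go.py 607.3 -168.2 165 -18.3
```

```text
t: 4.43
ee_pos: [0.6046, -0.1733, 0.1609]
tool_rot: [-0.002, 0.431, 0.902, -0.001]
ft_force: [0.2, 0.2, -0.6]
width: 0.026
finger_force: 30.0
t: 5.35
ee_pos: [0.6056, -0.1677, 0.1624]
tool_rot: [-0.002, 0.81, 0.587, -0.001]
ft_force: [-0.5, -0.6, -1.4]
width: 0.026
finger_force: 30.0
t 5.35 pos [ 605.6 -167.7  162.4] yaw_y -18.12 tilt z [-0.0032  0.0016 -1.    ] F [-0.5 -0.6 -1.4] w 0.026 g 30.0
tool shift mm [ 0.02  1.73 -2.61] turn 0.0032
track x,y [-48.3   0. ] F along,across [0.3 0.7]
```

```bash
python3 steer.py '[[0,0.0015,0.025,0.003,0.01],[0,0,0.025,0,0.01],[0,0,0.015,0,0.01],[0,0,0,0,0.01],[0,0,0,0,0.01],[0,0,0,0,0.01]]'
python3 go.py 607.3 -168.2 69.4 -18.3
python3 - <<'E'
from plant import ctrl, vision, job, readout
import cv2,numpy as np
o=[]
for n,(x,y,w,h) in(("side",(265,150,100,90)),("top",(360,150,80,90))):
    c=vision.capture(n);im=c["pixels"][y:y+h,x:x+w,::-1]
    o.append(cv2.convertScaleAbs(cv2.resize(np.ascontiguousarray(im),(int(w*4.4),int(h*4.4)),interpolation=cv2.INTER_CUBIC),alpha=1.6))
cv2.imwrite("pics/hover.png",np.hstack(o))
E
```

```text
t: 5.85
ee_pos: [0.6084, -0.169, 0.1004]
tool_rot: [0.001, 0.811, 0.585, 0.0]
ft_force: [0.4, -0.3, -0.4]
width: 0.0259
finger_force: 30.0
t 5.85 pos [ 608.4 -169.   100.4] yaw_y -18.42 tilt z [ 1.3e-03 -3.0e-04 -1.0e+00] F [ 0.4 -0.3 -0.4] w 0.0259 g 30.0
tool shift mm [ 0.43 -1.33 31.01] turn -0.002
track x,y [-51.3   0.4] F along,across [-0.4  0.2]
```

View pics/hover.png

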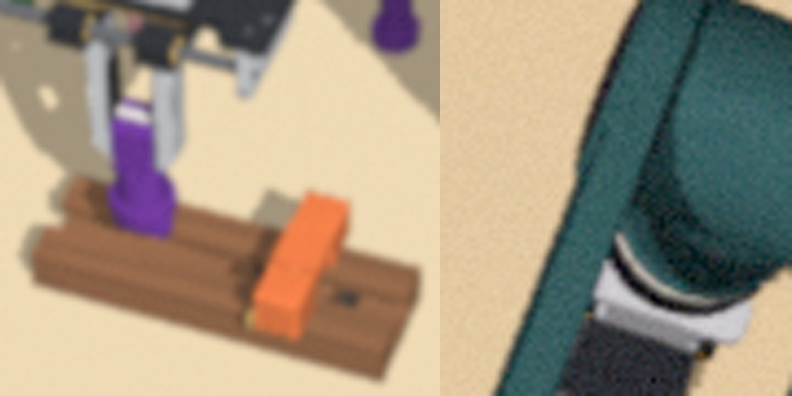

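The side view (left half) shows the peg upright in the fingers. Its head, at crop (145,228), is over the slot and aligned with it, clear of the bridge. The arm hides the peg in the top view. I'll lower it gently.

```bash
python3 steer.py '[[0.0003,-0.001,0.006,0,0.01],[0,0,0.004,0,0.01],[0,0,0.002,0,0.01],[0,0,0.002,0,0.01],[0,0,0.002,0,0.01],[0,0,0.002,0,0.01],[0,0,0,0,0.01],[0,0,0,0,0.01]]'
python3 go.py 607.3 -168.2 69.4 -18.3
```

```text
t: 6.62
ee_pos: [0.6069, -0.1683, 0.0813]
tool_rot: [-0.0, 0.811, 0.584, -0.0]
ft_force: [-0.1, -0.8, -0.8]
width: 0.0259
finger_force: 30.0
t 6.62 pos [ 606.9 -168.3   81.3] yaw_y -18.48 tilt z [-2.e-04  2.e-04 -1.e+00] F [-0.1 -0.8 -0.8] w 0.0259 g 30.0
tool shift mm [ 0.21  0.31 11.89] turn -0.0031
track x,y [-49.7   0.2] F along,across [-0.1  0.8]
```

```bash
python3 steer.py '[[0,0,0.002,0,0.01],[0,0,0.002,0,0.01],[0,0,0.002,0,0.01],[0,0,0.002,0,0.01],[0,0,0.0015,0,0.01],[0,0,0.001,0,0.01],[0,0,0.001,0,0.01],[0,0,0,0,0.01],[0,0,0,0,0.01]]'
python3 go.py 607.3 -168.2 69.4 -18.3
```

```text
t: 7.37
ee_pos: [0.607, -0.1683, 0.0699]
tool_rot: [-0.0, 0.811, 0.584, 0.0]
ft_force: [-0.3, -0.5, -1.6]
width: 0.0255
finger_force: 30.0
t 7.37 pos [ 607.  -168.3   69.9] yaw_y -18.48 tilt z [-0.e+00  1.e-04 -1.e+00] F [-0.3 -0.5 -1.6] w 0.0255 g 30.0
tool shift mm [0.18 0.25 0.55] turn -0.0031
track x,y [-49.8   0.2] F along,across [0.1 0.5]
```

```bash
python3 steer.py '[[0,-0.003,0,0,0.01],[0,-0.003,0,0,0.01],[0,-0.003,0,0,0.01],[0,-0.003,0,0,0.01],[0,-0.003,0,0,0.01],[0,-0.003,0,0,0.01],[0,0,0,0,0.01]]'
python3 go.py 607.3 -168.2 69.4 -18.3
```

```text
t: 7.95
ee_pos: [0.5893, -0.1624, 0.0701]
tool_rot: [-0.0, 0.811, 0.584, -0.0]
ft_force: [-0.6, -0.0, -1.1]
width: 0.0257
finger_force: 30.0
t 7.95 pos [ 589.3 -162.4   70.1] yaw_y -18.48 tilt z [-2.e-04  2.e-04 -1.e+00] F [-0.6 -0.  -1.1] w 0.0257 g 30.0
tool shift mm [ 0.16 18.88  0.66] turn -0.0031
track x,y [-31.1   0.1] F along,across [0.5 0.2]
```

```bash
python3 steer.py '[[0,-0.003,0,0,0.01],[0,-0.003,0,0,0.01],[0,-0.003,0,0,0.01],[0,-0.003,0,0,0.01],[0,-0.003,0,0,0.01],[0,-0.003,0,0,0.01],[0,-0.003,0,0,0.01],[0,-0.003,0,0,0.01],[0,-0.003,0,0,0.01],[0,-0.003,0,0,0.01],[0,-0.003,0,0,0.01],[0,0,0,0,0.01]]'
python3 go.py 
cat > chk.py <<'E'
# guard: exit 1 when the push resistance exceeds argv[1] N
import sys,numpy as np
from plant import ctrl, vision, job, readout
s=readout.sense();d=np.array([np.cos(np.radians(161.7)),np.sin(np.radians(161.7))]);q=s["ee_pos"][:2]*1000-[559.8,-152.5]
F=-(s["ft_force"][:2]@d);a=abs(s["ft_force"][:2]@[-d[1],d[0]]);print("  x %.1f y %.1f resist %.1f across %.1f t %.2f"%(q@d,q@[-d[1],d[0]],F,a,s["t"]))
sys.exit(F>float(sys.argv[1]) or a>6)
E
```

```text
t: 8.95
ee_pos: [0.5581, -0.1519, 0.07]
tool_rot: [-0.0, 0.811, 0.584, -0.0]
ft_force: [-0.0, -0.9, -0.6]
width: 0.0258
finger_force: 30.0
t 8.95 pos [ 558.1 -151.9   70. ] yaw_y -18.48 tilt z [-3.e-04  2.e-04 -1.e+00] F [-0.  -0.9 -0.6] w 0.0258 g 30.0
track x,y [ 1.8 -0. ] F along,across [-0.2  0.8]
```

```bash
python3 steer.py '[[0,-0.002,0,0,0.01],[0,-0.002,0,0,0.01],[0,-0.002,0,0,0.01],[0,-0.002,0,0,0.01],[0,-0.002,0,0,0.01],[0,-0.002,0,0,0.01],[0,0,0,0,0.01]]' >/dev/null; python3 chk.py 8 && python3 steer.py '[[0,-0.002,0,0,0.01],[0,-0.002,0,0,0.01],[0,-0.002,0,0,0.01],[0,0,0,0,0.01]]' >/dev/null; python3 chk.py 8 && python3 steer.py '[[0,-0.002,0,0,0.01],[0,-0.002,0,0,0.01],[0,0,0,0,0.01]]' > /dev/null; python3 chk.py 8; python3 go.py
```

```text
x 12.7 y 0.0 resist 3.1 across 0.2 t 9.53
  x 12.7 y 0.0 resist 3.1 across 0.2 t 9.53
  x 12.7 y 0.0 resist 3.1 across 0.2 t 9.53
t 9.53 pos [ 547.8 -148.5   70.1] yaw_y -18.48 tilt z [ 1.9e-03 -6.0e-04 -1.0e+00] F [ 3.  -0.8 -2.9] w 0.0259 g 30.0
track x,y [12.7  0. ] F along,across [-3.1 -0.2]False
False
False
```

```bash
sed -i 's/sys.exit(\(.*\))$/sys.exit(int(\1))/' chk.py
python3 steer.py '[[0,-0.002,0,0,0.01],[0,-0.002,0,0,0.01],[0,-0.002,0,0,0.01],[0,0,0,0,0.01]]' >/dev/null; python3 chk.py 8 && python3 steer.py '[[0,-0.002,0,0,0.01],[0,-0.002,0,0,0.01],[0,0,0,0,0.01]]' > /dev/null; python3 chk.py 8; python3 go.py
```

```text
x 19.3 y -0.0 resist 2.2 across 0.2 t 9.87
  x 23.3 y -0.0 resist 4.6 across 0.3 t 10.12
t 10.12 pos [ 537.6 -145.2   70.1] yaw_y -18.48 tilt z [ 3.e-04 -1.e-04 -1.e+00] F [ 4.5 -1.2 -2.3] w 0.0259 g 30.0
track x,y [23.3 -0. ] F along,across [-4.6 -0.3]
```

```bash

python3 steer.py '[[0,-0.001,0,0,0.01],[0,-0.001,0,0,0.01],[0,0,0,0,0.01]]' >/dev/null; python3 chk.py 9 && python3 steer.py '[[0,-0.001,0,0,0.01],[0,-0.001,0,0,0.01],[0,0,0,0,0.01]]' >/dev/null && python3 chk.py 9 && python3 steer.py '[[0,-0.001,0,0,0.01],[0,-0.001,0,0,0.01],[0,0,0,0,0.01]]' >/dev/null && python3 chk.py 9 && python3 steer.py '[[0,-0.001,0,0,0.01],[0,-0.001,0,0,0.01],[0,0,0,0,0.01]]' >/dev/null && python3 chk.py 9 && python3 steer.py '[[0,-0.001,0,0,0.01],[0,-0.001,0,0,0.01],[0,0,0,0,0.01]]' >/dev/null && python3 chk.py 9 && python3 steer.py '[[0,-0.001,0,0,0.01],[0,-0.001,0,0,0.01],[0,0,0,0,0.01]]' >/dev/null && python3 chk.py 9
```

```text
x 25.2 y -0.0 resist 4.6 across 0.5 t 10.37
  x 27.2 y -0.0 resist 4.3 across 0.1 t 10.62
  x 29.3 y -0.1 resist 4.3 across 0.6 t 10.87
  x 31.2 y -0.0 resist 5.5 across 0.6 t 11.12
  x 33.1 y -0.1 resist 5.3 across 0.5 t 11.37
  x 35.0 y -0.1 resist 5.4 across 0.5 t 11.62
```

```bash

python3 steer.py '[[0,-0.001,0,0,0.01],[0,-0.001,0,0,0.01],[0,0,0,0,0.01]]' >/dev/null; python3 chk.py 9 && python3 steer.py '[[0,-0.001,0,0,0.01],[0,-0.001,0,0,0.01],[0,0,0,0,0.01]]' >/dev/null && python3 chk.py 9 && python3 steer.py '[[0,-0.001,0,0,0.01],[0,-0.001,0,0,0.01],[0,0,0,0,0.01]]' >/dev/null && python3 chk.py 9 && python3 steer.py '[[0,-0.001,0,0,0.01],[0,-0.001,0,0,0.01],[0,0,0,0,0.01]]' >/dev/null && python3 chk.py 9 && python3 steer.py '[[0,-0.001,0,0,0.01],[0,-0.001,0,0,0.01],[0,0,0,0,0.01]]' >/dev/null && python3 chk.py 9 && python3 steer.py '[[0,-0.001,0,0,0.01],[0,-0.001,0,0,0.01],[0,0,0,0,0.01]]' >/dev/null && python3 chk.py 9; python3 go.py
```

```text
x 36.9 y -0.1 resist 6.1 across 0.3 t 11.87
  x 38.8 y -0.1 resist 5.3 across 1.0 t 12.12
  x 40.7 y -0.1 resist 5.7 across 0.3 t 12.37
  x 42.6 y -0.1 resist 6.2 across 0.1 t 12.62
  x 44.5 y -0.1 resist 7.2 across 0.5 t 12.87
  x 46.4 y -0.1 resist 6.1 across 0.6 t 13.12
t 13.12 pos [ 515.8 -137.8   70.2] yaw_y -18.48 tilt z [ 2.1e-03 -6.0e-04 -1.0e+00] F [ 5.6 -2.5 -3.2] w 0.0259 g 30.0
track x,y [46.4 -0.1] F along,across [-6.1  0.6]
```

```bash

python3 steer.py '[[0,-0.001,0,0,0.01],[0,-0.001,0,0,0.01],[0,0,0,0,0.01]]' >/dev/null; python3 chk.py 9.5 && python3 steer.py '[[0,-0.001,0,0,0.01],[0,-0.001,0,0,0.01],[0,0,0,0,0.01]]' >/dev/null && python3 chk.py 9.5 && python3 steer.py '[[0,-0.001,0,0,0.01],[0,-0.001,0,0,0.01],[0,0,0,0,0.01]]' >/dev/null && python3 chk.py 9.5 && python3 steer.py '[[0,-0.001,0,0,0.01],[0,-0.001,0,0,0.01],[0,0,0,0,0.01]]' >/dev/null && python3 chk.py 9.5 && python3 steer.py '[[0,-0.001,0,0,0.01],[0,-0.001,0,0,0.01],[0,0,0,0,0.01]]' >/dev/null && python3 chk.py 9.5 ; python3 go.py
```

```text
x 48.3 y -0.1 resist 5.8 across 0.8 t 13.37
  x 50.2 y -0.1 resist 7.1 across 0.2 t 13.62
  x 52.1 y -0.1 resist 7.2 across 0.1 t 13.87
  x 53.5 y -0.1 resist 8.6 across 0.6 t 14.12
  x 54.0 y -0.1 resist 11.2 across 0.0 t 14.37
t 14.37 pos [ 508.6 -135.4   70.5] yaw_y -18.49 tilt z [ 0.0077 -0.0024 -1.    ] F [10.7 -3.5 -6.4] w 0.0258 g 30.0
track x,y [54.  -0.1] F along,across [-11.2   0. ]
```

```bash
python3 steer.py '[[0,0.001,0,0,0.01],[0,0.001,0,0,0.01],[0,0.0005,0,0,0.01],[0,0,0,0,0.01],[0,0,0,0,0.01]]' >/dev/null; python3 chk.py 9.5;python3 go.py
```

```text
x 53.3 y -0.1 resist 7.7 across 0.3 t 14.78
t 14.78 pos [ 509.2 -135.6   70.4] yaw_y -18.48 tilt z [ 3.1e-03 -9.0e-04 -1.0e+00] F [ 7.2 -2.7 -3.2] w 0.0259 g 30.0
track x,y [53.3 -0.1] F along,across [-7.7  0.3]
```

```bash
python3 steer.py '[[0,0.001,0,0,0.01],[0,0,0,0,0.01]]' >/dev/null; python3 chk.py 9.5 && python3 steer.py '[[0,0,0,0.08,0.01],[0,0,0,0.08,0.01],[0,0,0,0.08,0.01],[0,0,0,0.08,0.01],[0,0,0,0,0.01]]'; python3 go.py
```

```text
x 52.4 y -0.1 resist 7.3 across 0.4 t 14.95
t: 15.37
ee_pos: [0.5098, -0.1378, 0.0709]
tool_rot: [0.003, 0.895, 0.446, 0.0]
ft_force: [5.1, -4.4, -2.9]
width: 0.0258
finger_force: 30.0
t 15.37 pos [ 509.8 -137.8   70.9] yaw_y -36.98 tilt z [ 0.0026 -0.0047 -1.    ] F [ 5.1 -4.4 -2.9] w 0.0258 g 30.0
track x,y [52.1  1.7] F along,across [-6.3  2.6]
```

```bash
python3 steer.py '[[0.0011,-0.0004,0,0.06,0.01],[0,0,0,0.08,0.01],[0,0,0,0.08,0.01],[0,0,0,0.08,0.01],[0,0,0,0,0.01]]'>/dev/null; python3 go.py
```

```text
t 15.78 pos [ 510.2 -136.8   71.1] yaw_y -54.17 tilt z [ 0.0029 -0.0049 -1.    ] F [ 4.9 -6.7 -1.4] w 0.0256 g 30.0
track x,y [52.   0.6] F along,across [-6.8  4.8]
```

```bash
python3 steer.py '[[-0.0008,0.0006,0,0.04,0.01],[0,0,0,0.08,0.01],[0,0,0,0.08,0.01],[0,0,0,0,0.01],[0,0,0,0,0.01]]'>/dev/null; python3 go.py; python3 -c "
from plant import ctrl, vision, job, readout;print(readout.sense()['wrist_torque'])"
```

```text
t 16.2 pos [ 510.  -137.7   71.2] yaw_y -65.49 tilt z [ 0.003  -0.0049 -1.    ] F [ 5.2 -6.1 -0.9] w 0.0257 g 30.0
track x,y [51.9  1.6] F along,across [-6.8  4.2]
[-1.35581082 -1.13330919  0.08216049]
```

```bash
python3 steer.py '[[0,0,0,0.08,0.01],[0,0,0,0.08,0.01],[0,0,0,0.08,0.01],[0,0,0,0.08,0.01],[0,0,0,0,0.01]]'>/dev/null; python3 go.py; python3 steer.py '[[0,0,0,0.09,0.01],[0,0,0,0.09,0.01],[0,0,0,0.09,0.01],[0,0,0,0.09,0.01],[0,0,0,0.067,0.01],[0,0,0,0,0.01],[0,0,0,0,0.01]]'>/dev/null; python3 go.py;python3 -c "
from plant import ctrl, vision, job, readout;print(readout.sense()['wrist_torque'])"
```

```text
t 16.62 pos [ 510.  -137.8   71.2] yaw_y -83.97 tilt z [ 0.0031 -0.005  -1.    ] F [ 5.6 -6.6 -1.3] w 0.026 g 30.0
track x,y [51.9  1.6] F along,across [-7.4  4.5]
t 17.2 pos [ 510.  -137.7   71.2] yaw_y -108.28 tilt z [ 0.0031 -0.0051 -1.    ] F [ 5.6 -5.2 -0.8] w 0.0261 g 30.0
track x,y [51.9  1.6] F along,across [-6.9  3.2]
[-1.3382555  -1.17364141  0.10148307]
```

```bash
python3 steer.py '[[0.002,0,0,0,0.01],[0.002,0,0,0,0.01],[0.002,0,0,0,0.01],[0.002,0,0,0,0.01],[0.001,0,0,0,0.01],[0,0,0,0,0.01]]'>/dev/null; python3 go.py; python3 steer.py '[[0.001,0,0,0,0.01],[0.001,0,0,0,0.01],[0,0,0,0,0.01]]'>/dev/null; python3 go.py
```

```text
t 17.7 pos [ 518.3 -140.5   71.1] yaw_y -108.27 tilt z [ 0.0022 -0.0048 -1.    ] F [ 4.6 -6.  -0.3] w 0.0256 g 30.0
track x,y [43.1  1.6] F along,across [-6.2  4.3]
t 17.95 pos [ 520.1 -141.    71.1] yaw_y -108.28 tilt z [ 0.002  -0.0044 -1.    ] F [ 3.6 -5.4 -0.7] w 0.0259 g 30.0
track x,y [41.3  1.5] F along,across [-5.1  4. ]
```

```bash
python3 steer.py '[[0.001,0,0,0,0.01],[0,0,0,0,0.01]]'>/dev/null; python3 go.py; python3 steer.py '[[0.001,0,0,0,0.01],[0,0,0,0,0.01]]'>/dev/null; python3 go.py;  python3 steer.py '[[0.001,0,0,0,0.01],[0,0,0,0,0.01]]'>/dev/null; python3 go.py
```

```text
t 18.12 pos [ 520.9 -141.3   71.1] yaw_y -108.28 tilt z [ 0.0018 -0.0044 -1.    ] F [ 4.8 -4.6 -1.1] w 0.0256 g 30.0
track x,y [40.4  1.5] F along,across [-6.   2.9]
t 18.28 pos [ 521.2 -141.3   71. ] yaw_y -108.28 tilt z [-0.     -0.0038 -1.    ] F [ 3.  -4.8  0.9] w 0.0259 g 30.0
track x,y [40.2  1.5] F along,across [-4.3  3.6]
t 18.45 pos [ 521.5 -141.3   70.9] yaw_y -108.28 tilt z [-0.0015 -0.003  -1.    ] F [-0.1 -4.8  3. ] w 0.0259 g 30.0
track x,y [39.9  1.4] F along,across [-1.4  4.6]
```

```bash
python3 steer.py '[[0.0005,0.0015,0.0005,0,0.01],[0,0,0,0,0.01]]'>/dev/null; python3 go.py; python3 steer.py '[[0,0,0,0,0.03],[0,0,0,0,0.035],[0,0,0,0,0.05],[0,0,0,0,0.06],[0,0,0,0,0.06],[0,0,0,0,0.06]]'>/dev/null; python3 go.py
```

```text
t 18.62 pos [ 521.7 -141.1   69.8] yaw_y -108.28 tilt z [-9.e-04  9.e-04 -1.e+00] F [ 1.2 -2.3  3.4] w 0.0258 g 30.0
track x,y [39.7  1.2] F along,across [-1.9  1.8]
t 19.12 pos [ 521.9 -141.    69.1] yaw_y -108.25 tilt z [-7.e-04  7.e-04 -1.e+00] F [ 0.9  1.  -0.3] w 0.0579 g 0.0
track x,y [39.6  1. ] F along,across [-0.6 -1.2]
```

Released. I'll lift straight up, move aside so the cameras can see the peg, then look.

```bash
python3 steer.py '[[0,0,-0.01,0,0.06],[0,0,-0.02,0,0.06],[0,0,-0.03,0,0.06],[0,0,-0.03,0,0.06],[0,0,-0.03,0,0.06],[0,0.02,0,0,0.06],[0,0.035,0,0,0.06],[0,0.035,0,0,0.06],[0,0.035,0,0,0.06],[0,0.02,0,0,0.06],[0,0,0,0,0.06],[0,0,0,0,0.06]]'
python3 - <<'E'
from plant import ctrl, vision, job, readout
import cv2,numpy as np
o=[]
for n,(x,y,w,h) in(("side",(265,150,100,90)),("top",(350,180,80,90))):
    c=vision.capture(n);np.savez(f"{n}0.npz",**c);im=c["pixels"][y:y+h,x:x+w,::-1]
    o.append(cv2.convertScaleAbs(cv2.resize(np.ascontiguousarray(im),(int(w*4.4),int(h*4.4)),interpolation=cv2.INTER_CUBIC),alpha=1.6))
cv2.imwrite("pics/end.png",np.hstack(o))
from h import *
for n in("top","side"):
    w=cloud(n).reshape(-1,3)
    for nm,lo,hi in(("peg",.09,.115),("bridge",.05,.066)):
        p=w[(w[:,2]>lo)&(w[:,2]<hi)&(abs(w[:,0]-.5)<.07)&(abs(w[:,1]+.14)<.08)]
        if len(p)>20: r=cv2.minAreaRect((p[:,:2]*1000).astype(np.float32));print(n,nm,len(p),np.median(p[:,2]),np.round(r[0],1),np.round(r[1],1),round(r[2],1))
E
```

```text
t: 20.12
ee_pos: [0.4765, -0.2797, 0.19]
tool_rot: [-0.0, 0.987, -0.16, 0.0]
ft_force: [0.1, 0.2, 0.9]
width: 0.0599
finger_force: 0.0
top peg 160 0.09929908304621804 [ 523.4 -139.8] [26.1 26.1] 71.3
top bridge 573 0.05802784063362676 [ 500.8 -132.7] [89.6 58.4] 71.6
side peg 102 0.09758214212896077 [ 519.6 -139.8] [30.3 27.7] 74.7
side bridge 375 0.05639869822171728 [ 499.8 -133.2] [96.3 64.4] 70.5
```

View pics/end.png

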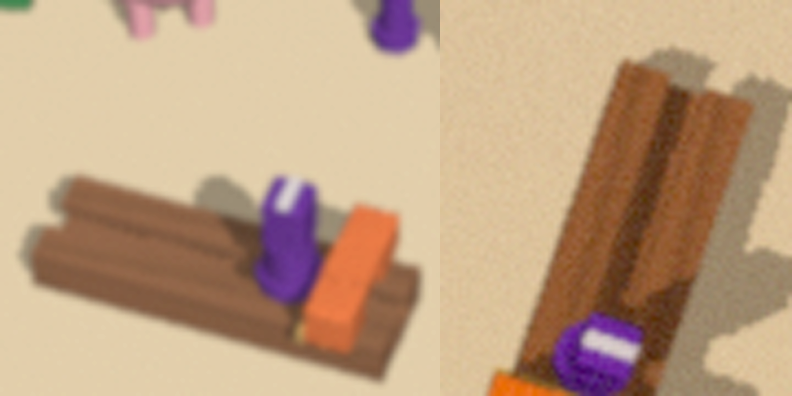

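The picture shows the peg upright and seated (top at about 98.5 mm, as expected). Its stripe, near (610,345) in the right half, lies square across the slot. The bridge is held back, the gripper is clear, and the bystanders in view look untouched.

```bash
python3 -c "
from plant import ctrl, vision, job, readout;print(job.finish_job())"
```

```text
the job is handed in; nothing more can be done
None
```

I handed the job in (no verdict was printed): the T-peg is locked crosswise in the slot and let go, holding the bridge back about 30 mm. I felt the end stop at about 11 N, and the run took about 20 s of robot time.

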